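Push the stuck cell out of the torch barrel

ROBOT

A 7-joint arm with a two-finger parallel gripper is mounted at the origin on the work surface. World frame = base frame: x ahead of the robot, y to its left, z up, the work surface at z = 0. Lengths are in m, angles in rad, forces in N, time in s.
With the tool pointing down it reaches from about 0.4 to 0.9 m from the base axis. Payload 5.6 kg.
Tool frame: the origin (TCP) lies midway between the tips of the shut fingers; the grasp point (between the pads) lies 19 mm behind it; z points along the fingers, y is the line along which they close (so a half turn about z gives the same grasp; the last joint's range is limited). The gripper opens to 92 mm and grips with 3 to 60 N. Pads are 20 mm wide; open, the fingers measure 128 mm over their backs; the gripper's body (75 mm by 189 mm) begins 69 mm behind the grasp point.
Start: joints at [-1.185, 0.468, -0.012, 1.603, 0.006, 1.071, -0.056], TCP at [0.27, 0.591, 0.215] pointing down, gripper open.
Joint ranges: [-2.53, 2.53], [-0.31, 2.02], [-1.57, 1.55], [0.28, 2.44], [-1.29, 4.43], [0.15, 1.84], [-2.92, 2.92]. Speed limits (rad/s): [2.57, 2.57, 3.14, 3.14, 3.14, 3.14, 3.14].

INTERFACE

Orientations are given as a 3x3 rotation matrix whose columns are the frame's x, y, z axes.
In Python, from station import env, effector, solver, viewer, workorder, search_frame, tip_of gives the robot as it stands. Calls block until the motion is done:
- env.reach(position, orientation): joint-space move of the TCP to a pose.
- env.movel(position, frame=None, rate=0.15): straight line of the TCP; frame=None keeps the orientation; rate is the mean speed in m/s.
- env.goto_joints(angles): joint-space move.
- effector.release() and effector.grasp(squeeze=None): open the fingers fully, or close them until they stop; squeeze is the grip in N (None keeps the last).
- env.pause(seconds).
- solver.inverse_kinematics(position, orientation): joint angles nearest the present ones, or None.
- env.sense(): the state.
- viewer.read_camera(name): name is "scene" or "top"; returns (picture, depth): 384x512x3 uint8, red, green, blue; 384x512 float32, m along the optical axis (not along the pixel's ray), 0 where there is no reading.
- viewer.camera_info(name): a dict with "intrinsics" (3x3 intrinsics, pixels), "dist_coeffs" ([k1, k2, p1, p2, k3] as OpenCV has them; the pictures are not rectified), "eye" and "rotation" of the camera in the world. Camera axes: x right, y up, looking along -z (the intrinsics and any distortion apply to the point x, -y, -z); pixel columns grow to the right and rows downward; lengths in m; the calibration is good to about 2 mm. A picture is of the moment at which its call begins. camera_info takes no time and is no camera call.
A pose or a line that the arm cannot do raises env.PlanningError and nothing moves.
- workorder.finish_job(): hands the job in; it is judged then, once.
Trained networks look in the newest picture that a camera, given by its name, has taken for a name from the list of things; names that differ only in an ending like _2 or _b are one class to them, and where a whole thing is asked for, a point or a joint stands for the part that bears it (a point fixed in the world has none). Each returns a list of dicts, best first, with "score" (0 to 1); they miss things now and then, are a little off and sometimes report something else, mostly with a low value. They report only what shows in the picture. A call takes as long as a camera call. They do not tell look-alikes from the thing itself.
- search_frame(camera, name): "at" ([x, y, z] in m, in world coordinates, good to about 4 mm: the middle of the surface that is visible of it).
- tip_of(camera, name): "at" ([x, y, z] in m, in world coordinates, good to about 4 mm: a listed point, or the origin of a listed thing).
The state is a dict: "t": time; "joint_positions": joint angles; "joint_velocities": joint speeds; "tau": joint torques, N m; "ee_pos": TCP position; "tcp_rot": TCP orientation; "wrist_force": force on the tool from outside, world axes, zero at the start; "moment": the same for the moment, N m; "gripper_width": finger opening in m; "grasp_force": force on a finger pad.
Only numpy, scipy, OpenCV 4.12 (cv2) and the standard library are available. Lean on these libraries where they do the work, as an engineer would, in place of code of your own. Each camera call takes 0.05 s, during which the arm holds its last target. There are 200 camera calls.

TASK

A battery cell is stuck in the torch barrel clamped in the small vice. Take the wooden push stick by its handle, feel the rod into the hole in the barrel's bezel end and ease it through until the handle's end face just comes up against the bezel, so that the cell drops out of the open end into the glass ashtray; never press harder than 25 N, and touch the cell with nothing but the stick. Then draw the stick right out and lay it back on the cabinet top, standing level on its handle clear of the barrel, and leave everything else where it is.

Things in the scene. Friction and masses are not known exactly. Their poses are not given: they have to be found in the camera images.
- vice: Small grey vice, fixed: base 70 x 100 x 22 mm, jaws 56 mm long (x), 76 mm high, screw and T-bar out to 115 mm at -y. It clamps an aluminium torch barrel: level tube, 28 mm outside, 21 mm bore, axis along the vice's x, 68 mm above the cabinet top. Far end (+x) open; on the near end (-x) sits a 38 mm wide bezel. Origin: underside centre, below mid barrel; x along the barrel, near to far, z up.
- far_mouth (a point): Centre of the barrel's open far end, 60 mm to the vice's +x, 122 mm from near_end. Axes as the vice.
- stick: Wooden push stick: block handle 60 x 22 x 44 mm (x, y, z) standing on its 60 x 22 face; from the centre of its +x end face a level straight rod, 9 mm thick, 146 mm long, axis 22 mm above the underside. 70 g, centre of mass about 12 mm ahead of the handle's middle; stands level by itself. Origin: underside centre of the handle; x along the rod to its tip, z up.
- stick_tip (a point): Middle of the rod's end face, 176 mm along the stick's x from its origin and 22 mm above the underside.
- stick_shoulder (a point): Centre of the handle's flat +x end face, where the rod leaves it, 30 mm along x from the stick's origin and 22 mm above the underside. With this face against the bezel the tip stands 6 to 24 mm out of the barrel's far end.
- cell: Short grey round battery cell, 18.6 mm thick, 35 mm long, about 25 g, lying in the bore along the barrel, near end 19 to 60 mm beyond near_end. A leaf spring above it jams it: it slides at a steady 8 to 14 N until its near end is 10 mm short of the far mouth, then is free; it can only leave by the far end. Origin: on its lowest line at mid length; x along it.
- cell_center (a point): Centre of the cell.
- ashtray: Heavy round green glass ashtray, 136 mm across at the rim, 120 mm at the foot, 30 mm high, inner floor 8 mm up, inner width about 110 to 120 mm, standing loose under the barrel's far end with its centre about 52 mm beyond it. Origin: underside centre.
- racket: Blue plastic mosquito racket, about 480 mm long, head 200 mm wide, lying flat beyond the vice, seen from the robot. Leave alone. Origin: underside, middle of the handle; the head lies to +y.
- phone_stand: Folded aluminium phone stand, 75 x 110 x 20 mm, lying flat on the robot's side. Leave alone. Origin: underside centre.
- torch_cap: Loose aluminium torch end cap, 31 mm in diameter, 22 mm high, standing on the robot's side of the vice. Leave alone. Origin: underside centre.
- near_end (a point): Point on the bore's axis, 62 mm to the vice's -x, 68 mm up: centre of the bezel's flat face (38 mm wide, 6 mm thick) if it sat home. It is stuck fast 0 to 18 mm further out (-x), and its 12 mm hole is eccentric: 4 mm off the axis, anywhere from level left over straight down to level right. Both differ each time and are NOT in this reading. Axes as the vice: x points into the barrel.
There are look-alikes about, which are no part of the job. Several things look just like the stick: the one meant starts farthest to the robot's right.

How it is judged:
By the outcome, as a careful person would: the job done as asked, in the order asked, and still so for the second after the job is handed in, with the robot touching nothing.
It also fails if it takes over 72 s, if anything falls off the work surface, if the arm or the gripper's body presses on something with over 40 N, if the wrist force passes 120 N, or if a joint passes its speed limit or range.

## Working session

There is one attempt and no reset: what is moved stays moved. The work goes in short steps, each a Python script; the robot and the scene stay as the last script left them, time stands still between calls to the robot, and variables do not carry over. Pictures are saved under pics/ and viewed, at most 10 in all, crops included, and the job is handed in when it is done.

```bash
ls; mkdir -p pics; python3 - <<'E'
from station import env, effector, solver, viewer, workorder, search_frame, tip_of
import cv2,numpy as np
for c in("scene","top"):
    p,d=viewer.read_camera(c); cv2.imwrite(f"pics/{c}0.png",p[:,:,::-1]); np.savez(f"pics/{c}0.npz",p=p,d=d)
    i=viewer.camera_info(c); print(c,np.round(i["eye"],3),np.round(i["rotation"],3).tolist(),np.round(i["intrinsics"],1).tolist(),i["dist_coeffs"])
    for n in("stick","stick_tip","stick_shoulder","vice","near_end","far_mouth","ashtray","torch_cap","phone_stand","racket"):
        print(n,[(np.round(r["at"],3).tolist(),round(r["score"],2)) for r in tip_of(c,n)])
s=env.sense();print(s["t"],s["ee_pos"],s["wrist_force"])
E
```

```text
pics
scene [ 1.069 -0.468  0.97 ] [[0.648, -0.616, 0.447], [0.761, 0.531, -0.372], [-0.008, 0.582, 0.813]] [[380.3, 0.0, 257.1], [0.0, 380.3, 192.0], [0.0, 0.0, 1.0]] [-0.10643069  0.          0.          0.          0.        ]
stick [([0.422, -0.32, -0.001], 0.94), ([0.724, -0.18, -0.0], 0.77), ([0.532, 0.162, -0.001], 0.27)]
stick_tip [([0.412, -0.145, 0.026], 0.79), ([0.754, -0.005, 0.018], 0.67)]
stick_shoulder [([0.729, -0.147, 0.021], 0.89), ([0.419, -0.294, 0.023], 0.77)]
vice [([0.537, 0.054, -0.002], 0.68)]
near_end [([0.531, -0.013, 0.073], 0.83)]
far_mouth [([0.538, 0.108, 0.066], 0.98)]
ashtray [([0.535, 0.164, 0.0], 0.9)]
torch_cap [([0.395, -0.02, -0.0], 0.43)]
phone_stand [([0.345, 0.262, 0.001], 0.81)]
racket [([0.777, 0.119, -0.002], 0.57)]
top [ 0.477 -0.042  1.011] [[-0.019, 0.996, -0.087], [-1.0, -0.019, 0.005], [0.004, 0.087, 0.996]] [[376.2, 0.0, 253.2], [0.0, 376.2, 195.1], [0.0, 0.0, 1.0]] [-0.01290738  0.          0.          0.          0.        ]
stick [([0.726, -0.177, -0.002], 0.95), ([0.425, -0.326, -0.004], 0.56)]
stick_tip [([0.411, -0.145, 0.017], 0.91), ([0.752, -0.005, 0.022], 0.9)]
stick_shoulder [([0.73, -0.148, 0.021], 0.8), ([0.419, -0.293, 0.02], 0.6), ([0.395, -0.022, -0.002], 0.54)]
vice [([0.538, 0.05, 0.001], 0.87)]
near_end [([0.531, -0.009, 0.067], 0.61)]
far_mouth [([0.541, 0.11, 0.067], 0.95), ([0.415, -0.292, 0.028], 0.39)]
ashtray [([0.535, 0.164, -0.001], 0.84), ([0.531, -0.007, 0.068], 0.72)]
torch_cap [([0.394, -0.023, -0.003], 0.52)]
phone_stand [([0.341, 0.264, -0.0], 0.91)]
racket [([0.772, 0.12, -0.002], 0.56)]
1.1 [0.2703002  0.59115035 0.21460562] [-0.99759655 -0.82383816  0.96140682]
```

View pictures.

```bash
python3 - <<'E'
import cv2
p=cv2.imread("pics/top0.png");q=cv2.imread("pics/scene0.png")
cv2.imwrite("pics/top0b.png",cv2.resize(p,(800,600),interpolation=2));cv2.imwrite("pics/scene0b.png",cv2.resize(q,(800,600),interpolation=2))
E
```

```text
(no output)
```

View pics/top0b.png

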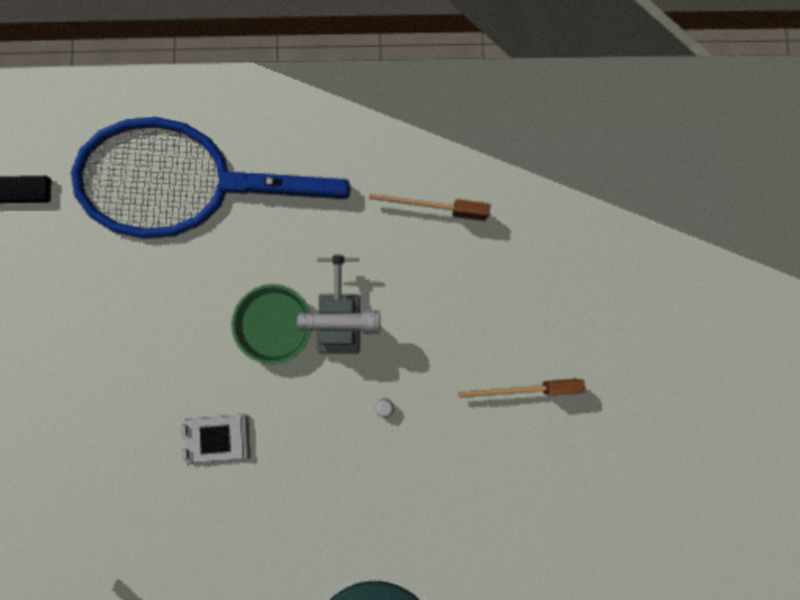

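View pics/scene0b.png

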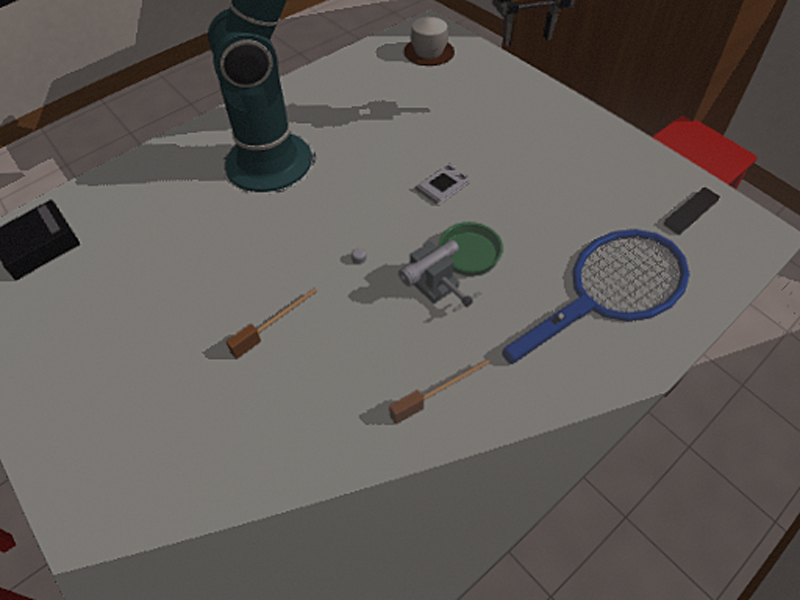

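Two stick look-alikes: handle at (565,387) in the top view (world y≈-0.32) and at (472,209) (y≈-0.18). The robot's right is -y, so the one at (565,387) is the one meant. One enlarged crop of it, plus the bezel, to confirm.

```bash
cat > h.py <<'E'
from station import env, effector, solver, viewer, workorder, search_frame, tip_of
import cv2,numpy as np
def cloud(c,p,d):
    i=viewer.camera_info(c);K=np.array(i["intrinsics"]);D=np.array(i["dist_coeffs"])
    h,w=d.shape;v,u=np.mgrid[:h,:w]
    n=cv2.undistortPoints(np.stack([u,v],-1).reshape(-1,1,2).astype(float),K,D).reshape(h,w,2)
    q=np.stack([n[...,0],-n[...,1],-np.ones((h,w))],-1)*d[...,None]
    return q@np.array(i["rotation"]).T+np.array(i["eye"])
def proj(c,X):
    i=viewer.camera_info(c);q=(np.atleast_2d(X)-np.array(i["eye"]))@np.array(i["rotation"])
    q=q*[1,-1,-1]
    return cv2.projectPoints(q,np.zeros(3),np.zeros(3),np.array(i["intrinsics"]),np.array(i["dist_coeffs"]))[0].reshape(-1,2)
E
python3 - <<'E'
from h import *
C={}
for c in("scene","top"):
    z=np.load(f"pics/{c}0.npz");p,d=z["p"],z["d"];C[c]=(p,cloud(c,p,d))
print("bezel px",proj("scene",[[.531,-.013,.068]]),proj("top",[[.531,-.013,.068]]))
for c in C:
    p,X=C[c]
    P=p.astype(int)
    # stick: reddish/orange region
    m=(P[...,0]-P[...,2]>25)&(X[...,2]>-.01)&(X[...,2]<.08)&(X[...,1]<-.1)&(X[...,1]>-.4)&(X[...,0]<.55)&(X[...,0]>.3)
    Q=X[m];print(c,"stick n",m.sum(),Q.min(0).round(3),Q.max(0).round(3))
    hd=Q[Q[:,1]<-.298];rd=Q[Q[:,1]>-.285]
    top=hd[hd[:,2]>.038]
    print(" handle top mean",top.mean(0).round(4),top.min(0).round(4),top.max(0).round(4), cv2.minAreaRect((top[:,:2]*1000).astype(np.float32)))
    if len(rd):
        k=np.polyfit(rd[:,1],rd[:,0],1);print(" rod dx/dy",k.round(4),"x at -.15",np.polyval(k,-.15).round(4),"x at -.32",np.polyval(k,-.32).round(4),"z",rd[:,2].mean().round(4),rd[:,1].max())
    # barrel
    m=(X[...,2]>.05)&(X[...,2]<.1)&(X[...,0]>.49)&(X[...,0]<.58)&(X[...,1]>-.05)&(X[...,1]<.13)
    Q=X[m];print(" barrel n",len(Q))
    for a in np.arange(-.045,.125,.008):
        s=Q[(Q[:,1]>=a)&(Q[:,1]<a+.008)]
        if len(s):print("  y%.3f n%d x %.4f..%.4f mean %.4f z max %.4f"%(a+.004,len(s),s[:,0].min(),s[:,0].max(),s[:,0].mean(),s[:,2].max()))
    b=X[(abs(X[...,0]-.5)<.1)&(abs(X[...,1]+.1)<.03)][:,2];print(" table z",np.median(b).round(4))
a=C["scene"][0][150:200,235:315,::-1];b=C["scene"][0][175:235,130:210,::-1]
a=cv2.resize(a,None,fx=8,fy=8,interpolation=cv2.INTER_CUBIC)
cv2.imwrite("pics/bez.png",np.clip(a*1.5,0,255).astype(np.uint8))
b=cv2.resize(C["top"][0][225:275,285:385,::-1],None,fx=7,fy=7,interpolation=cv2.INTER_CUBIC);cv2.imwrite("pics/stk.png",b)
E
```

```text
bezel px [[258.66642818 176.17224811]] [[239.72758008 206.51814253]]
scene stick n 405 [ 0.392 -0.351 -0.005] [ 0.438 -0.138  0.049]
 handle top mean [ 0.4253 -0.3246  0.0433] [ 0.4123 -0.3502  0.038 ] [ 0.4372 -0.2984  0.0487] ((424.756103515625, -324.24774169921875), (23.382421493530273, 51.706390380859375), 3.5148961544036865)
 rod dx/dy [-0.0817  0.3987] x at -.15 0.4109 x at -.32 0.4248 z 0.0207 -0.13785762173227195
 barrel n 676
  y-0.017 n61 x 0.5182..0.5557 mean 0.5381 z max 0.0888
  y-0.009 n33 x 0.5201..0.5546 mean 0.5434 z max 0.0895
  y-0.001 n30 x 0.5212..0.5548 mean 0.5436 z max 0.0881
  y0.007 n21 x 0.5266..0.5549 mean 0.5439 z max 0.0857
  y0.015 n21 x 0.5293..0.5516 mean 0.5426 z max 0.0823
  y0.023 n66 x 0.5064..0.5735 mean 0.5459 z max 0.0821
  y0.031 n61 x 0.5042..0.5741 mean 0.5424 z max 0.0843
  y0.039 n55 x 0.5013..0.5747 mean 0.5426 z max 0.0810
  y0.047 n57 x 0.5048..0.5739 mean 0.5466 z max 0.0825
  y0.055 n54 x 0.5040..0.5741 mean 0.5442 z max 0.0824
  y0.063 n55 x 0.5034..0.5745 mean 0.5445 z max 0.0823
  y0.071 n54 x 0.5034..0.5747 mean 0.5448 z max 0.085
[... 912 characters left out ...]
1 mean 0.5322 z max 0.0840
  y0.023 n85 x 0.4979..0.5678 mean 0.5326 z max 0.0833
  y0.031 n86 x 0.4980..0.5681 mean 0.5324 z max 0.0840
  y0.039 n100 x 0.4980..0.5682 mean 0.5345 z max 0.0850
  y0.047 n97 x 0.4983..0.5756 mean 0.5333 z max 0.0837
  y0.055 n93 x 0.4984..0.5681 mean 0.5315 z max 0.0836
  y0.063 n87 x 0.4985..0.5686 mean 0.5334 z max 0.0841
  y0.071 n93 x 0.4987..0.5688 mean 0.5335 z max 0.0845
  y0.079 n53 x 0.5013..0.5683 mean 0.5344 z max 0.0842
  y0.087 n33 x 0.5213..0.5463 mean 0.5331 z max 0.0829
  y0.095 n34 x 0.5216..0.5466 mean 0.5333 z max 0.0848
  y0.103 n35 x 0.5216..0.5469 mean 0.5340 z max 0.0842
  y0.111 n9 x 0.5219..0.5467 mean 0.5338 z max 0.0809
 table z -0.0
```

View pics/bez.png

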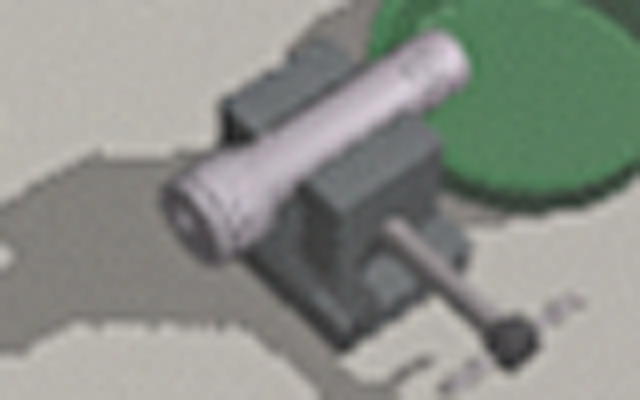

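View pics/stk.png

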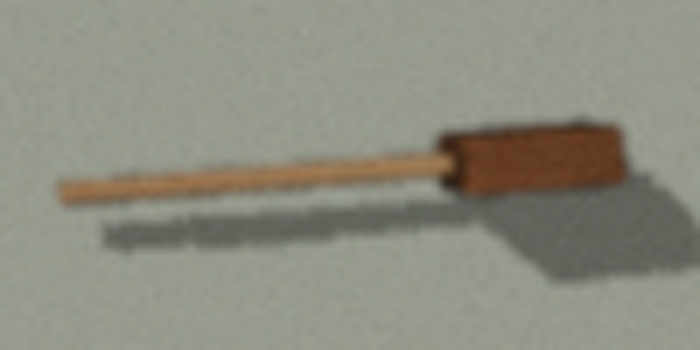

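The crop confirms it: the whole push stick with handle at right (crop 540,160) and tip at left (crop 60,195), rightmost of the two. In the other crop the bezel's face is at about (185,220), but the hole is too small to trust, so I'll feel for it. Grasping now.

```bash
cat >> h.py <<'E'
def rot(s):   # tool down, tool y across stick direction s; nearest half-turn
    s=np.array([s[0],s[1],0.]);s/=np.linalg.norm(s)
    z=np.array([0,0,-1.]);x=s
    if env.sense()["tcp_rot"][:,0]@s<0:x=-s
    return np.stack([x,np.cross(z,x),z],1)
def st(msg=""):
    s=env.sense();print(msg,"t%.2f"%s["t"],np.round(s["ee_pos"],4),"F",np.round(s["wrist_force"],2),"M",np.round(s["moment"],2),"w%.4f g%.1f"%(s["gripper_width"],s["grasp_force"]));return s
E
python3 - <<'E'
from h import *
R=rot([-.058,.998]);print(env.sense()["tcp_rot"].round(2).tolist(),R.round(3).tolist())
g=np.array([.422,-.317,0])
env.reach(g+[0,0,.12],R);st("above")
env.movel(g+[0,0,.0075],R,.15);st("down")
effector.grasp(50);st("grip")
env.movel(g+[0,0,.0545],R,.15);st("lift")
R2=rot([.018,1]);print(solver.inverse_kinematics([.533,-.23,.0545],R2))
env.movel([.533,-.06-.168,.0535],R2,.2);st("front")
for c in("scene","top"):
    p,d=viewer.read_camera(c); np.savez(f"pics/{c}1.npz",p=p,d=d)
    cv2.imwrite(f"pics/{c}1.png",p[:,:,::-1])
    print(c,[(r["at"],r["score"]) for r in tip_of(c,"stick_tip")+tip_of(c,"near_end")])
p=cv2.imread("pics/scene1.png");cv2.imwrite("pics/scene1c.png",cv2.resize(p[110:230,170:330],(800,600),interpolation=cv2.INTER_CUBIC))
E
```

```text
[[-0.91, 0.42, 0.0], [0.42, 0.91, 0.0], [-0.0, 0.0, -1.0]] [[-0.058, 0.998, 0.0], [0.998, 0.058, 0.0], [0.0, 0.0, -1.0]]
above t4.33 [ 0.4226 -0.3163  0.1199] F [ 0.35 -0.6   0.47] M [-0.04  0.05 -0.08] w0.0917 g0.0
down t5.23 [ 0.4224 -0.3175  0.0081] F [ 0.28 -0.58 -0.14] M [-0.1   0.11  0.03] w0.0920 g0.0
grip t6.29 [ 0.4219 -0.317   0.0075] F [-0.4  -0.46 -0.55] M [-0.11  0.08 -0.  ] w0.0216 g50.0
lift t6.76 [ 0.4223 -0.3167  0.0545] F [-0.35 -0.15 -1.01] M [-0.05  0.06  0.  ] w0.0217 g50.0
[-0.19119254  0.66647307  0.7269788   1.92151425 -0.6167898   0.78998707
  0.8638774 ]
front t7.62 [ 0.5315 -0.229   0.053 ] F [-0.24 -0.06 -0.94] M [-0.08  0.07 -0.01] w0.0221 g50.0
scene [([0.7543, -0.0025, 0.0208], 0.7), ([0.537, -0.0584, 0.07], 0.59), ([0.5336, -0.0095, 0.0717], 0.62), ([0.5344, -0.2057, 0.0636], 0.34)]
top [([0.7536, -0.003, 0.0231], 0.76), ([0.5335, -0.0586, 0.0662], 0.68), ([0.5337, -0.0082, 0.0676], 0.95)]
```

View pics/scene1c.png

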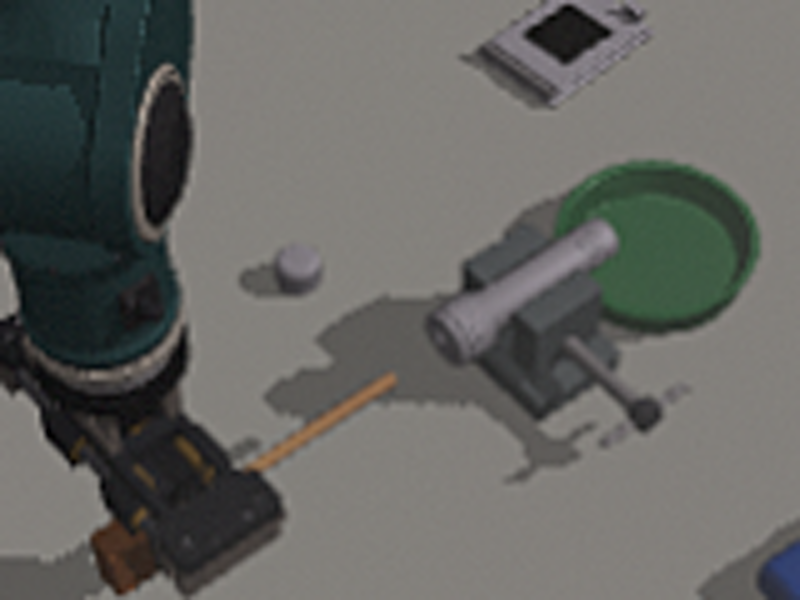

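Stick is held, with the tip at crop (393,378), in front of and slightly right of the bezel face at (440,330). Now rod against barrel laterally, in the same picture.

```bash
python3 - <<'E'
from h import *
z=np.load("pics/top1.npz");p,d=z["p"].astype(int),z["d"];X=cloud("top",z["p"],d)
i=viewer.camera_info("top");eye=np.array(i["eye"])
XP=eye+(X-eye)*((.068-eye[2])/(X[...,2]-eye[2]))[...,None]   # on plane z=.068
inx=(abs(XP[...,0]-.533)<.03)
rod=(p[...,0]-p[...,2]>25)&inx&(X[...,2]>.045)&(XP[...,1]>-.19)&(XP[...,1]<-.04)
bar=inx&(X[...,2]>.05)&(XP[...,1]>-.035)&(XP[...,1]<.12)
def rows(m,lo,hi):
    out=[]
    for c in range(m.shape[1]):
        r=np.where(m[:,c])[0]
        if len(r)>=2 and (lo<=np.ptp(XP[r,c,0])<=hi): out.append((XP[r,c,1].mean(),(XP[r[0],c,0]+XP[r[-1],c,0])/2,np.ptp(XP[r,c,0])))
    return np.array(out)
a=rows(rod,.002,.02);k=np.polyfit(a[:,0],a[:,1],1);print("rod",len(a),k.round(4),a[:,0].min().round(4),a[:,0].max().round(4),"x@-.06",np.polyval(k,-.06).round(4),"x@-.02",np.polyval(k,-.02).round(4),"resid",np.std(a[:,1]-np.polyval(k,a[:,0])).round(4))
b=rows(bar,.018,.045);b=b[(b[:,0]<.02)|(b[:,0]>.083)]
print(b.round(4)[:14].tolist())
k=np.polyfit(b[:,0],b[:,1],1);print("barrel",len(b),k.round(4),b[:,0].min(),b[:,0].max(),"x@-.02",np.polyval(k,-.02).round(4),np.std(b[:,1]-np.polyval(k,b[:,0])).round(4))
# scene: same, x differences at plane through axis
z=np.load("pics/scene1.npz");X=cloud("scene",z["p"],z["d"]);p=z["p"].astype(int)
rod=(p[...,0]-p[...,2]>25)&(abs(X[...,0]-.535)<.03)&(X[...,2]>.045)&(X[...,1]>-.19)&(X[...,1]<-.04)
Q=X[rod];k=np.polyfit(Q[:,1],Q[:,0],1);k2=np.polyfit(Q[:,1],Q[:,2],1);print("scene rod",len(Q),k.round(4),np.polyval(k,-.02).round(4),"z",k2.round(4),np.polyval(k2,-.02).round(4),Q[:,1].max())
# bezel front face points: normal to -y
m=(abs(X[...,0]-.537)<.025)&(abs(X[...,2]-.068)<.025)&(X[...,1]<-.005)&(X[...,1]>-.04)
Q=X[m];o=np.argsort(Q[:,1]);print("bezel pts",len(Q),np.percentile(Q[:,1],[0,5,10,25,50,75]).round(4))
E
python3 -c "
from h import *
st('now')"
```

```text
rod 52 [0.0191 0.5351] -0.1895 -0.0614 x@-.06 0.5339 x@-.02 0.5347 resid 0.0
[[0.1092, 0.5346, 0.0251], [0.1067, 0.5346, 0.0251], [0.1042, 0.5345, 0.0251], [0.1016, 0.5345, 0.0251], [0.0991, 0.5344, 0.0251], [0.0966, 0.5344, 0.0251], [0.0941, 0.5343, 0.0251], [0.0916, 0.5343, 0.0251], [0.0891, 0.5343, 0.0251], [0.0866, 0.5342, 0.0251], [0.0841, 0.5342, 0.0251], [0.0189, 0.5329, 0.0251], [0.0164, 0.5329, 0.0251], [0.0139, 0.5328, 0.0251]]
barrel 27 [0.0188 0.5326] -0.018719960747900825 0.10916620347703829 x@-.02 0.5322 0.0
scene rod 79 [0.0194 0.5392] 0.5388 z [-0.0013  0.0697] 0.0697 -0.0604259198310772
bezel pts 93 [-0.0191 -0.0183 -0.018  -0.0171 -0.0152 -0.0103]
now t7.92 [ 0.5325 -0.2287  0.0537] F [ 0.95  0.14 -1.09] M [-0.04  0.11  0.03] w0.0219 g50.0<stdin>:4: RuntimeWarning: divide by zero encountered in divide
<stdin>:4: RuntimeWarning: invalid value encountered in multiply
```

```bash
cat >> h.py <<'E'
U=np.array([.0188,1,0]);U/=np.linalg.norm(U);V=np.array([U[1],-U[0],0])
O=np.array([.5342,-.02,.0535])      # TCP ref: barrel axis at y=-.02 (tip ~168 mm ahead of TCP)
def pos(s,a,b): return O+U*(s-.168)+V*a+np.array([0,0,b])   # s = tip depth past y=-.02; a lateral, b vertical
def push(s): # axial resisting force (+ = pushed back)
    return -np.mean([env.sense()["wrist_force"]@U for _ in range(3)])
def advance(s0,s1,a,b,step,fmax,R,F0,rate=.05,verbose=False):
    s=s0
    while s<s1-1e-6:
        s=min(s+step,s1);env.movel(pos(s,a,b),R,rate);f=push(s)-F0
        if verbose:print("s%.1f F%.1f"%(s*1e3,f),end="; ")
        if f>fmax:return s,f
    return s,f
E
python3 - <<'E'
from h import *
z=np.load("pics/top1.npz");p=z["p"].astype(float)
w=np.clip(p[...,0]-p[...,2]-8,0,None);c0=proj("top",[.533,-.10,.068])[0];c1=proj("top",[.5347,-.10,.068])[0]
col=int(round(c0[0]));r=np.arange(int(c0[1])-7,int(c0[1])+8)
for c in(col-10,col,col+10):print("rod rowcentroid",(w[r,c]*r).sum()/w[r,c].sum(),"pred rows .533",c0[1],".5347",c1[1],w[r,c].round())
g=p.mean(-1)
c=int(proj("top",[.533,.1,.068])[0][0]);print(g[195:220,c].round(),"axis row",proj("top",[.5345,.1,.068])[0])
R=rot(U)
env.movel(pos(-.006,0,-.004),R,.1);env.pause(.2);s=st("pre");F0=push(0);print("F0",F0)
t=env.sense()["t"]
r=advance(-.006,.012,0,-.004,.0008,3,R,F0,verbose=True);st(str(r))
E
```

```text
rod rowcentroid 204.4669260700389 pred rows .533 205.06359330692544 .5347 204.38754381978725 [ 2.  2.  4.  3. 11. 38. 76. 70. 35.  3.  3.  2.  3.  2.  3.]
rod rowcentroid 204.582995951417 pred rows .533 205.06359330692544 .5347 204.38754381978725 [ 2.  1.  3.  3.  7. 33. 74. 72. 35.  5.  1.  4.  3.  2.  2.]
rod rowcentroid 204.63562753036436 pred rows .533 205.06359330692544 .5347 204.38754381978725 [ 2.  0.  2.  2.  5. 34. 76. 75. 33.  7.  2.  3.  2.  2.  2.]
[ 74.  66.  59.  61.  74. 110. 143. 158. 167. 180. 176. 168. 145. 112.
  96.  78.  80.  83.  82.  80.  75.  73.  71.  82.  84.] axis row [194.65488042 205.97716143]
pre t8.61 [ 0.531  -0.1948  0.0497] F [-0.39 -0.39 -0.37] M [-0.05  0.04 -0.01] w0.0217 g50.0
F0 0.3939095411629728
s-5.2 F-0.8; s-4.4 F-1.3; s-3.6 F-0.8; s-2.8 F-0.8; s-2.0 F-0.5; s-1.2 F-0.7; s-0.4 F1.8; s0.4 F3.2; (0.0004000000000000004, np.float64(3.152855601890655)) t10.61 [ 0.531  -0.1885  0.0497] F [-0.45 -3.54 -0.75] M [-0.8   0.13  0.11] w0.0216 g50.0
```

```bash
cat > search.py <<'E'
from h import *
import sys
R=rot(U);F0=0.0;c=-.0005
th=np.radians([112,68,135,45,157,23,180,0,90])
C=[(c+.004*np.cos(t),-.004*np.sin(t)) for t in th]
C+=[(c+k*.001*x,z*.001) for x,z in((5.6,-.5),(2.6,-.5),(5,-2.2),(2.2,-2)) for k in(1,-1)]+[(c,-.0055),(c,-.0028)]
for a,b in C:
    s=env.sense()
    if s["t"]>34:break
    env.movel(pos(-.002,*( (np.array([s["ee_pos"]-O])@np.stack([V,[0,0,1]],1))[0] )),R,.06) if 0 else None
    env.movel(pos(-.0025,a,b),R,.04)
    F0=push(0);env.movel(pos(.0018,a,b),R,.03);f=push(0)-F0
    m=env.sense()["moment"]
    print("a%.1f b%.1f f%.1f F0 %.1f"%(a*1e3,b*1e3,f,F0),m.round(2),"t%.1f"%env.sense()["t"])
    if f<2.2:
        r=advance(.0018,.007,a,b,.0013,5,R,F0,verbose=True)
        if r[1]<5: print("IN",a,b,r);break
E
python3 -c "
from h import *
R=rot(U);env.movel(pos(-.0025,0,-.004),R,.05)"; python3 search.py; python3 -c "
from h import *
st()"
```

```text
a-2.0 b-3.7 f4.5 F0 0.4 [-1.07  0.22  0.09] t11.4
a1.0 b-3.7 f7.0 F0 -0.2 [-1.24  0.23  0.05] t12.0
a-3.3 b-2.8 f6.4 F0 -0.5 [-1.16  0.22  0.03] t12.6
a2.3 b-2.8 f6.0 F0 0.7 [-1.31  0.22  0.07] t13.2
a-4.2 b-1.6 f0.4 F0 -0.3 [-0.12  0.04  0.02] t13.8
s3.1 F1.9; s4.4 F0.1; s5.7 F0.7; s7.0 F0.2; IN -0.004182019413809761 -0.001562924513957095 (0.006999999999999999, np.float64(0.18570696104340007))
 t14.82 [ 0.527  -0.1808  0.0519] F [ 0.01  0.12 -1.79] M [-0.08  0.09 -0.03] w0.0217 g50.0
```

```bash
cat > go.py <<'E'
from h import *
R=rot(U);a,b=-.00418,-.00156;s=.007
F00=np.mean([env.sense()["wrist_force"] for _ in range(4)],0)
while s<.134:
    s+=.004;env.movel(pos(s,a,b),R,.04)
    F=np.mean([env.sense()["wrist_force"] for _ in range(3)],0);e=env.sense()["ee_pos"]
    print("s%.0f act%.1f ax%.1f lat%.1f z%.1f"%(s*1e3,((e-O)@U+.168)*1e3,-F@U,F@V,F[2]),end="; ")
    if -F@U>19 or abs(F@V)>6 or abs(F[2]+1.2)>7:print("STOP");break
st("end")
E
python3 go.py
```

```text
s11 act11.4 ax0.0 lat-1.3 z-1.2; s15 act15.4 ax-0.0 lat0.4 z-0.5; s19 act19.4 ax0.3 lat0.3 z-0.1; s23 act23.4 ax1.0 lat-0.1 z-0.8; s27 act27.4 ax0.6 lat-0.4 z-0.6; s31 act31.4 ax0.6 lat0.3 z-1.0; s35 act35.4 ax-0.5 lat1.2 z-0.4; s39 act39.4 ax-0.3 lat-0.2 z-0.6; s43 act43.4 ax-0.4 lat-0.1 z-1.1; s47 act47.4 ax-0.2 lat-0.9 z-0.1; s51 act51.3 ax-0.2 lat0.6 z-1.3; s55 act53.2 ax5.5 lat-0.0 z0.3; s59 act55.6 ax8.4 lat-0.9 z1.4; s63 act59.0 ax8.9 lat-1.4 z1.8; s67 act62.8 ax10.0 lat-0.8 z2.0; s71 act66.7 ax10.9 lat-1.2 z1.1; s75 act70.8 ax9.8 lat-1.2 z0.3; s79 act74.7 ax10.0 lat-1.0 z1.0; s83 act78.8 ax10.3 lat-0.3 z1.8; s87 act82.8 ax9.8 lat-0.9 z1.1; s91 act86.9 ax10.3 lat-0.9 z1.4; s95 act90.9 ax9.8 lat-0.9 z1.8; s99 act94.9 ax9.7 lat-0.5 z2.1; s103 act99.1 ax10.3 lat-1.3 z0.6; s107 act103.2 ax10.3 lat-1.0 z0.3; s111 act107.3 ax10.0 lat-1.4 z1.5; s115 act111.9 ax8.6 lat-1.6 z0.9; s119 act119.0 ax1.8 lat0.5 z-1.6; s123 act124.3 ax0.3 lat0.3 z-0.8; s127 act127.6 ax1.2 lat0.0 z-1.7; s131 act131.4 ax-0.5 lat-0.0 z-0.7; s135 act135.3 ax0.2 lat-0.3 z-0.9; end t22.82 [ 0.5294 -0.0526  0.0519] F [-0.35 -0.22 -0.91] M [-0.1   0.07  0.  ] w0.0215 g50.0
```

```bash
python3 - <<'E'
from h import *
R=rot(U);a,b=-.00418,-.00156
F0=push(0)
env.movel(pos(.142,a,b),R,.05)
r=advance(.142,.153,a,b,.001,4,R,F0,rate=.03,verbose=True);st(str(r))
for c in("scene","top"):
    p,d=viewer.read_camera(c); np.savez(f"pics/{c}2.npz",p=p,d=d);cv2.imwrite(f"pics/{c}2.png",p[:,:,::-1])
    print([(np.round(q["at"],3),round(q["score"],2)) for q in tip_of(c,"cell")])
p=cv2.imread("pics/scene2.png");q=cv2.imread("pics/top2.png")
cv2.imwrite("pics/both2.png",np.hstack([cv2.resize(p[110:210,220:340],(400,333),interpolation=2),cv2.resize(q[160:260,140:260],(400,333),interpolation=2)]))
E
```

```text
s143.0 F0.0; s144.0 F-0.6; s145.0 F-0.9; s146.0 F1.4; s147.0 F4.7; (0.147, np.float64(4.679381795964142)) t24.37 [ 0.5296 -0.0424  0.0521] F [-0.23 -4.9  -0.78] M [-1.14  0.17 -0.05] w0.0217 g50.0
[(array([0.541, 0.119, 0.03 ]), 0.57)]
[(array([0.541, 0.12 , 0.027]), 0.38)]
```

View pics/both2.png

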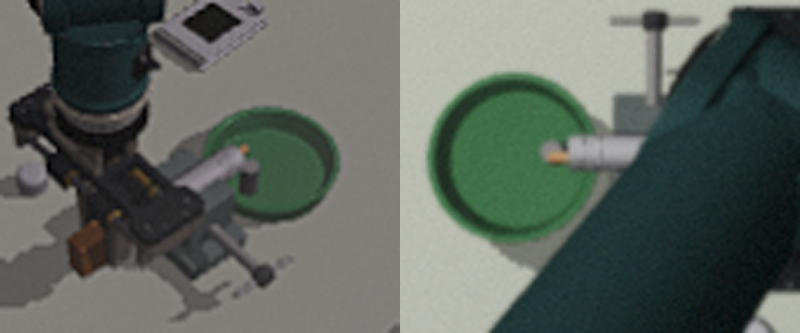

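Scene crop (248,178) and top crop (550,150): the cell stands on end in the ashtray just beyond the rod tip. The shoulder is against the bezel at 4.7 N. Now drawing out and laying the stick back.

```bash
python3 - <<'E'
from h import *
R=rot(U);a,b=-.00418,-.00156
env.movel(pos(.1,a,b),R,.04);st()
env.movel(pos(-.04,a,b),R,.1);st("out")
R1=rot([-.058,.998]);g=np.array([.422,-.317,0])
env.movel(g+[0,0,.052],R1,.15)
env.movel(g+[0,0,.0105],R1,.1);f0=np.mean([env.sense()["wrist_force"][2] for _ in range(4)])
z=.0105
while z>.006:
    z-=.0006;env.movel(g+[0,0,z],R1,.02);f=np.mean([env.sense()["wrist_force"][2] for _ in range(4)])-f0
    print("%.4f %.1f"%(z,f),end="; ")
    if f>1.8:break
effector.release();st("rel")
env.movel(g+[0,0,.13],R1,.12);st("up")
for c in("scene","top"):
    p,d=viewer.read_camera(c); np.savez(f"pics/{c}3.npz",p=p,d=d);cv2.imwrite(f"pics/{c}3.png",p[:,:,::-1])
    for n in("cell","stick","stick_tip","ashtray"):print(c,n,[(np.round(q["at"],3).tolist(),round(q["score"],2)) for q in tip_of(c,n)])
p=cv2.imread("pics/scene3.png");cv2.imwrite("pics/s3.png",cv2.resize(p[100:280,90:330],(800,600),interpolation=2))
E
```

```text
t25.89 [ 0.5288 -0.0876  0.0519] F [-0.12 -0.87 -0.02] M [0.   0.03 0.05] w0.0217 g50.0
out t27.44 [ 0.5263 -0.227   0.0518] F [ 0.11  0.77 -1.48] M [0.01 0.06 0.02] w0.0218 g50.0
0.0099 0.5; 0.0093 -0.1; 0.0087 -0.2; 0.0081 0.1; 0.0075 -0.4; 0.0069 7.5; rel t31.68 [ 0.422  -0.317   0.0069] F [ 0.07 -0.14 -0.33] M [-0.05  0.07  0.  ] w0.0921 g0.0
up t32.86 [ 0.4216 -0.3166  0.1294] F [ 0.02 -0.51 -0.17] M [-0.07  0.07  0.01] w0.0916 g0.0
scene cell [([0.541, 0.119, 0.028], 0.54)]
scene stick [([0.423, -0.321, -0.002], 0.94), ([0.723, -0.181, 0.001], 0.77)]
scene stick_tip [([0.411, -0.149, 0.023], 0.67), ([0.752, -0.003, 0.021], 0.56)]
scene ashtray [([0.532, 0.163, 0.003], 0.76), ([0.397, -0.022, -0.001], 0.38)]
top cell [([0.544, 0.12, 0.027], 0.41)]
top stick [([0.426, -0.326, -0.001], 0.62), ([0.726, -0.173, 0.001], 0.59)]
top stick_tip [([0.408, -0.142, 0.023], 0.8), ([0.753, -0.006, 0.023], 0.76), ([0.532, 0.052, -0.003], 0.28)]
top ashtray [([0.538, 0.162, 0.003], 0.75)]
```

View pics/s3.png

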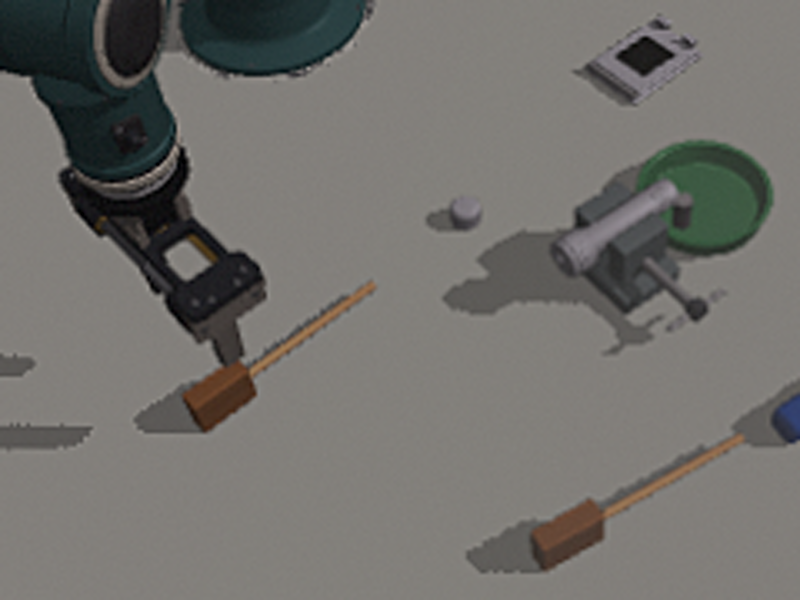

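The stick stands level on its handle (215,395), tip at (373,287). The cell is in the ashtray at (683,208), the ashtray has not moved, and the gripper is clear. Handing in.

```bash
python3 -c "
from h import *
print(workorder.finish_job())"
```

```text
the job is handed in; nothing more can be done
None
```

The cell is out of the barrel and standing in the ashtray, the stick is back level on the cabinet top well clear of the barrel, and the job was handed in at about 33 s; the highest axial push I read was about 11 N, and no verdict came back.

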